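# Re-rack the polishing-paste jars, fine to coarse

## Task

Move the row of four paste jars, one at a time, from the wooden tray to the grey rack, each standing upright in the pocket of its own colour. Work in the reverse of the grinding order, so that no coarse grit is carried onto the finer jars: yellow first, then green, then blue, and red last. Set each jar down rather than dropping it, do not tip any over, and leave the glass tumbler and the pliers where they are.

Things in the scene. Friction and masses are not known exactly. Their poses are not given: they have to be found in the camera images.
- jar_yellow: Round white jar with a yellow lid and a yellow band: the finest grit. Closed and rigid, an upright cylinder 40 mm in diameter and 60 mm tall, straight sides, 0.08 to 0.17 kg. Starts upright in any one of the four places of the wooden tray, the jars 72 mm apart in a row (the tray's floor is 6 mm above the table, its rim and partitions reach 10 mm above that floor). Origin: centre of the jar's underside; z up along its axis.
- jar_green: Round white jar with a green lid and a green band: the fine grit. Closed and rigid, an upright cylinder 40 mm in diameter and 60 mm tall, straight sides, 0.08 to 0.17 kg. Starts upright in any one of the four places of the wooden tray, the jars 72 mm apart in a row (the tray's floor is 6 mm above the table, its rim and partitions reach 10 mm above that floor). Origin: centre of the jar's underside; z up along its axis.
- jar_blue: Round white jar with a blue lid and a blue band: the medium grit. Closed and rigid, an upright cylinder 40 mm in diameter and 60 mm tall, straight sides, 0.08 to 0.17 kg. Starts upright in any one of the four places of the wooden tray, the jars 72 mm apart in a row (the tray's floor is 6 mm above the table, its rim and partitions reach 10 mm above that floor). Origin: centre of the jar's underside; z up along its axis.
- jar_red: Round white jar with a red lid and a red band: the coarsest grit. Closed and rigid, an upright cylinder 40 mm in diameter and 60 mm tall, straight sides, 0.08 to 0.17 kg. Starts upright in any one of the four places of the wooden tray, the jars 72 mm apart in a row (the tray's floor is 6 mm above the table, its rim and partitions reach 10 mm above that floor). Origin: centre of the jar's underside; z up along its axis.
- pocket_yellow: Fixed square yellow open-topped pocket, one of four in a row 72 mm apart in any order on the grey steel rack. 64 mm square outside, 58 mm inside, walls 3 mm thick along its x and y axes; floor 4 mm thick, walls rise 10 mm above that floor. Origin: centre of its underside (12 mm above the table), so a jar standing in it has its own origin 4 mm higher; z up, y along the row.
- pocket_green: Fixed square green open-topped pocket, one of four in a row 72 mm apart in any order on the grey steel rack. 64 mm square outside, 58 mm inside, walls 3 mm thick along its x and y axes; floor 4 mm thick, walls rise 10 mm above that floor. Origin: centre of its underside (12 mm above the table), so a jar standing in it has its own origin 4 mm higher; z up, y along the row.
- pocket_blue: Fixed square blue open-topped pocket, one of four in a row 72 mm apart in any order on the grey steel rack. 64 mm square outside, 58 mm inside, walls 3 mm thick along its x and y axes; floor 4 mm thick, walls rise 10 mm above that floor. Origin: centre of its underside (12 mm above the table), so a jar standing in it has its own origin 4 mm higher; z up, y along the row.
- pocket_red: Fixed square red open-topped pocket, one of four in a row 72 mm apart in any order on the grey steel rack. 64 mm square outside, 58 mm inside, walls 3 mm thick along its x and y axes; floor 4 mm thick, walls rise 10 mm above that floor. Origin: centre of its underside (12 mm above the table), so a jar standing in it has its own origin 4 mm higher; z up, y along the row.
- tumbler: Bystander: loose amber glass tumbler standing on the table to one side, 72 mm in diameter at the rim, 95 mm tall. Origin: centre of its underside.
- pliers: Bystander: loose pliers with red handles lying on the table to the other side, about 185 mm long, 55 mm wide, 14 mm tall. Origin: on the table under the middle; jaws towards its +x.
Things that resemble listed ones, but are neither listed nor needed, are in the scene too. What is shaped like the jar_blue but black or purple is not meant. What is shaped like the jar_red but pink is not meant.

How it is judged:
By the outcome, as a careful person would: the job done as asked, in the order asked, and still so for the second after the job is handed in, with the robot touching nothing.
It also fails if it takes over 104 s, if anything falls off the work surface, if the arm or the gripper's body presses on something with over 40 N, if the wrist force passes 120 N, or if a joint passes its speed limit or range.

## Robot

A 6-joint arm with a two-finger parallel gripper is mounted at the origin on the work surface. World frame = base frame: x ahead of the robot, y to its left, z up, the work surface at z = 0. Lengths are in mm, angles in rad, forces in N, time in s.
With the tool pointing down it reaches from about 350 to 775 mm from the base axis. Payload 7.3 kg.
Tool frame: the origin (TCP) lies at the very end of the fingers, on their centre line; the grasp point (between the pads) lies 19 mm behind it (arm.tcp_to_grasp is the distance from the TCP to the grasp point, in mm); z points along the fingers, y is the direction in which the jaws open and shut (so a half turn about z gives the same grasp; the last joint's range is limited). The gripper opens to 92 mm and grips with 3 to 60 N. Pads are 19 mm wide; open, the fingers measure 130 mm over their backs; the gripper's body (75 mm by 190 mm) begins 47 mm behind the grasp point.
Start: joints at [-1.304, 0.342, 1.524, -0, 1.275, -0.146], TCP at [210.641, -480.911, 226.741] pointing down, gripper open.
Joint ranges: [-2.53, 2.53], [-0.77, 2.02], [0.04, 2.7], [-1, 4.14], [0.28, 2.66], [-3.11, 3.11]. Speed limits (rad/s): [2.57, 2.57, 3.14, 3.14, 3.14, 3.14].

## Interface

Orientations are given as [roll, pitch, yaw] about the fixed x, y, z axes, in that order (R = Rz(yaw) Ry(pitch) Rx(roll)).
In Python, from station import arm, vision, hand_in gives the robot as it stands.
- The arm moves only by the tool play_rows, never from a script. Its argument "series" is a list of rows, each a list of 7 numbers: the shift along the tool's x, y, z in m, then the turn, a rotation vector about the tool's x, y, z in rad, then the opening, from 0 (shut) to 1 (fully open). In form: [[dx, dy, dz, rx, ry, rz, gripper], ...]. A call has 1 to 20 rows; each row is the pose to reach, as a shift and turn from the pose measured when the call began, along the tool's axes at that moment; what a row does not reach only later rows make up. A row lasts 1/8 s, in which the tool goes at most 62.5 mm and 10.7 degrees, less where a joint would pass 70% of its speed; a pose out of reach is approached as far as the arm can. A call with a gripper value outside its range is refused whole. The fingers move at their own pace and stop on an object; "grip_force" is the grip in N (left out, the last holds). Time passes only in rows, so rows that repeat a pose let the fingers close. It gives the time, the measured TCP pose, the force and the opening at its end, in the units of the state.
- arm.sense(): the state, without advancing time (a new reading comes with each control period).
- vision.read_camera(name): name is "scene" or "top"; returns (picture, depth): 384x512x3 uint8, red, green, blue; 384x512 float32, mm along the optical axis (not along the pixel's ray), 0 where there is no reading.
- vision.calibration(name): a dict with "camera_matrix" (3x3 intrinsics, pixels), "extrinsics" (4x4, takes a point from camera to world coordinates). Camera axes: x right, y up, looking along -z (the intrinsics and any distortion apply to the point x, -y, -z); pixel columns grow to the right and rows downward; lengths in mm; the calibration is good to about 2 mm. A picture is of the moment at which its call begins. calibration takes no time and is no camera call.
- hand_in(): hands the job in, once; it reports no verdict.
The state is a dict: "time": time; "joint_positions": joint angles; "dq": joint speeds; "effort": joint torques, N m; "position": TCP position; "tcp_rot": TCP orientation; "wrist_force": force on the tool from outside, world axes, zero at the start; "torque": the same for the moment, N m; "gripper_width": finger opening in mm.
Only numpy, scipy, OpenCV 4.12 (cv2) and the standard library are available. Lean on these libraries where they do the work, as an engineer would, in place of code of your own. Each camera call takes 0.05 s, during which the arm holds its last target. There are 200 camera calls.

## Working session

There is one attempt and no reset: what is moved stays moved. The work goes in short steps, Python scripts to look and compute and a tool call to move; the robot and the scene stay as the last step left them, time stands still between calls to the robot, and variables do not carry over. Pictures are saved under pics/ and viewed, about 12 in all and at most 16, crops included, and the job is handed in when it is done.

Besides the shell and the picture viewer there is one more tool, called after "Call:" by a JSON object that holds its "name" and its "arguments". play_rows: Moves the arm, as the interface text tells. Its arguments: {"type":"object","properties":{"series":{"type":"array","items":{"type":"array","items":{"type":"number"}}},"grip_force":{"type":"number"}},"required":["series"]}

```bash
mkdir -p pics; ls
python3 - <<'E'
from station import arm, vision
import cv2
for n in ("scene","top"):
    p,d=vision.read_camera(n); cv2.imwrite(f"pics/{n}0.png",p[:,:,::-1])
    c=vision.calibration(n); print(n,c["camera_matrix"],c["extrinsics"],c.keys(),(d>0).mean())
s=arm.sense();print({k:s[k] for k in("time","position","tcp_rot","gripper_width","wrist_force")})
E
```

```text
pics
scene [[375.47437616   0.         256.81356444]
 [  0.         375.47437616 193.00544419]
 [  0.           0.           1.        ]] [[-3.07890020e-01 -6.28471331e-01  7.14302122e-01  1.22338325e+03]
 [ 9.51338411e-01 -1.93412884e-01  2.39888899e-01  2.48931880e+02]
 [-1.26080626e-02  7.53402444e-01  6.57438814e-01  6.77417102e+02]
 [ 0.00000000e+00  0.00000000e+00  0.00000000e+00  1.00000000e+00]] dict_keys(['camera_matrix', 'extrinsics']) 0.9958597819010416
top [[473.08134874   0.         251.44411679]
 [  0.         473.08134874 186.78420068]
 [  0.           0.           1.        ]] [[-1.08765915e-02  9.97320023e-01 -7.23496410e-02  3.77239925e+02]
 [-9.99889539e-01 -1.01145656e-02  1.08906038e-02 -8.64625659e-02]
 [ 1.01296320e-02  7.24601019e-02  9.97319871e-01  1.59354371e+03]
 [ 0.00000000e+00  0.00000000e+00  0.00000000e+00  1.00000000e+00]] dict_keys(['camera_matrix', 'extrinsics']) 0.9959004720052084
{'time': 0.1, 'position': array([ 210.55464255, -480.53300347,  226.12640197]), 'tcp_rot': array([-3.14025553e+00, -2.37539327e-04,  4.12800801e-01]), 'gripper_width': 91.84951682036346, 'wrist_force': array([0.13890801, 0.51263245, 0.09749738])}
```

View pics/top0.png

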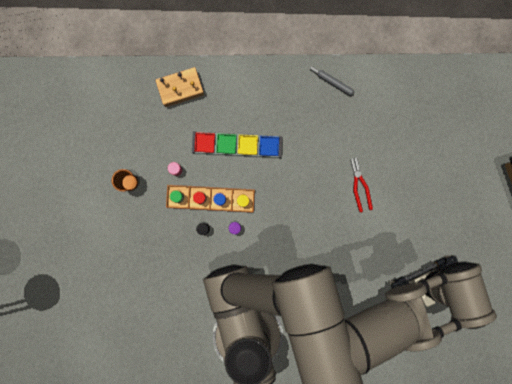

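View pics/scene0.png

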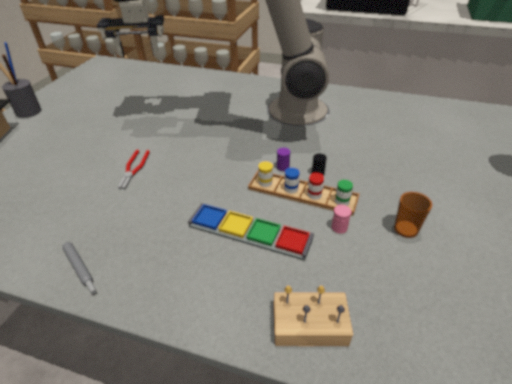

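The top view shows the jars at about (177,197) green, (200,198) red, (220,200) blue and (243,201) yellow. The pockets are at (205,143) red, (227,144) green, (248,145) yellow and (269,147) blue. The pink, black and purple lookalikes stand near the tray. The scene view shows the same order.

```bash
cat > h.py <<'E'
from station import arm, vision
import cv2, numpy as np
HUE={"red":(172,6),"yellow":(22,34),"green":(45,80),"blue":(100,122)}
def look(n):
    p,d=vision.read_camera(n); c=vision.calibration(n); K=c["camera_matrix"];E=c["extrinsics"]
    v,u=np.mgrid[:d.shape[0],:d.shape[1]]
    ray=np.stack([(u-K[0,2])/K[0,0],-(v-K[1,2])/K[1,1],-np.ones(u.shape)],-1)
    W=(ray*d[...,None])@E[:3,:3].T+E[:3,3]
    return p,ray@E[:3,:3].T,E[:3,3],W
def mask(p,c):
    h=cv2.cvtColor(p,cv2.COLOR_RGB2HSV).astype(int);a,b=HUE[c];H=h[...,0]
    return ((H>=a)|(H<=b) if a>b else (H>=a)&(H<=b))&(h[...,1]>130)&(h[...,2]>50)
def blobs(n,zlo,zhi,zp,amin=25):
    """colour blobs with depth height in zlo..zhi, centre cast onto plane zp"""
    p,R,o,W=look(n); out=[]
    for c in HUE:
        m=(mask(p,c)&(W[...,2]>zlo)&(W[...,2]<zhi)).astype(np.uint8)
        k,_,st,ce=cv2.connectedComponentsWithStats(m)
        for i in range(1,k):
            if st[i,4]<amin: continue
            (u,v),(w,h),_=cv2.minAreaRect(np.argwhere(_==i)[:,::-1].astype(np.float32)) if 0 else ((ce[i]),(st[i,2],st[i,3]),0)
            r=cv2.remap(R.astype(np.float32),np.float32([[u]]),np.float32([[v]]),cv2.INTER_LINEAR)[0,0]
            X=o+r*(zp-o[2])/r[2]
            out.append((c,X[:2].round(1),int(st[i,4]),(round(u),round(v)),round(float(np.median(W[...,2][_==i])),1)))
    return out
E
sed -i '/minAreaRect/c\            u,v=ce[i]' h.py
python3 - <<'E'
from h import *
for n in("top","scene"):
    print(n,"lids");[print(*b) for b in blobs(n,58,80,66)]
    print("pockets");[print(*b) for b in blobs(n,8,24,16,100)]
E
```

```text
top lids
red [455.9 153.6] 109 (199, 197) 65.9
yellow [445.5  12.7] 114 (242, 200) 66.6
green [460.5 227.3] 99 (176, 196) 66.0
blue [449.9  87.4] 98 (219, 199) 66.9
pockets
red [644.  139.9] 320 (204, 142) 16.8
red [ 464.8 -369.8] 111 (357, 194) 13.2
red [ 471.1 -402.2] 123 (366, 192) 13.4
yellow [634.6  -5.1] 313 (247, 144) 16.7
green [639.3  66.3] 303 (226, 143) 16.9
blue [631.2 -76.5] 294 (269, 145) 16.5
scene lids
red [460.6 154.6] 131 (316, 179) 65.3
yellow [449.9  13.8] 118 (265, 167) 65.1
green [466.6 229.1] 113 (345, 186) 65.7
blue [455.7  88.5] 120 (292, 173) 65.2
pockets
red [638.  137.4] 498 (292, 239) 16.1
yellow [629.9  -7.5] 461 (235, 224) 16.2
green [632.9  64.1] 445 (263, 231) 16.0
blue [625.2 -81.1] 409 (208, 216) 16.0
```

Call:
{"name": "play_rows", "arguments": {"series": [[0.04,-0.035,0.008,0,0,-0.1,0.7],[0.08,-0.07,0.016,0,0,-0.2,0.7],[0.12,-0.105,0.024,0,0,-0.3,0.7],[0.16,-0.14,0.032,0,0,-0.4,0.7],[0.2,-0.175,0.04,0,0,-0.5,0.7],[0.24,-0.21,0.048,0,0,-0.6,0.7],[0.28,-0.245,0.056,0,0,-0.7,0.7],[0.32,-0.28,0.064,0,0,-0.8,0.7],[0.36,-0.315,0.072,0,0,-0.9,0.7],[0.39,-0.34,0.08,0,0,-1.0,0.7],[0.4137,-0.3576,0.086,0,0,-1.092,0.7],[0.4137,-0.3576,0.086,0,0,-1.092,0.7],[0.4137,-0.3576,0.086,0,0,-1.092,0.7],[0.4137,-0.3576,0.086,0,0,-1.092,0.7]], "grip_force": 20}}

```text
time: 2.05
position: [445.9, 11.9, 140.9]
tcp_rot: [3.141, -0.0, 1.503]
wrist_force: [-0.0, 0.2, -0.6]
gripper_width: 64.4
```

```bash
cat >> h.py <<'E'
JAR={"yellow":(446.2,13.0),"blue":(451.2,84.8),"red":(456.2,156.6),"green":(461.2,228.5)}
POC={"red":(642.1,138.1),"green":(637.8,66.2),"yellow":(633.6,-5.6),"blue":(629.3,-77.5)}
YAW=1.505
from scipy.spatial.transform import Rotation as Ro
def to(xy,z):
    s=arm.sense();R=Ro.from_euler("xyz",s["tcp_rot"]);D=Ro.from_euler("xyz",[np.pi,0,YAW])
    print("t",s["time"],"at",s["position"].round(1),s["tcp_rot"].round(3),"w",round(s["gripper_width"],1),"F",s["wrist_force"].round(1))
    print("shift",(R.inv().apply(np.r_[xy,z]-s["position"])/1000).round(4),"turn",(R.inv()*D).as_rotvec().round(3))
E
python3 - <<'E'
from h import *
to(JAR["yellow"],26)
p,_=vision.read_camera("scene");cv2.imwrite("pics/s1.png",cv2.resize(p[100:260,180:400,::-1],None,fx=3,fy=3))
E
```

```text
t 2.05 at [445.9  11.9 140.9] [ 3.141 -0.     1.503] w 64.4 F [-0.   0.2 -0.6]
shift [0.0011 0.0003 0.1149] turn [ 0.    -0.    -0.002]
```

View pics/s1.png

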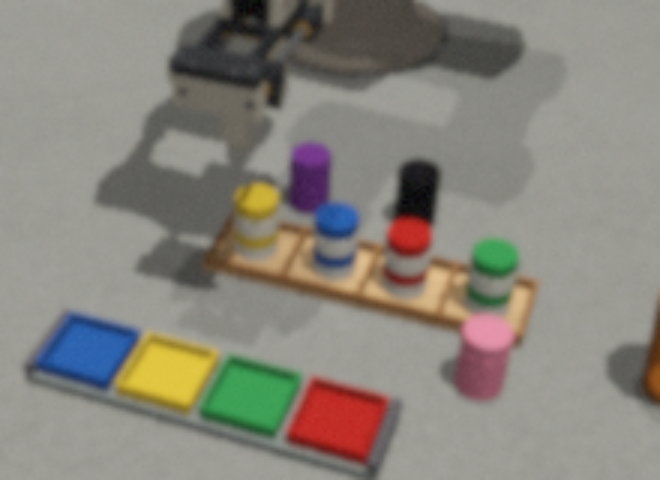

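The gripper hangs centred above the yellow jar (crop: finger at (240,115), jar at (258,220)), with clear room around it. I'll descend and grip.

Call:
{"name": "play_rows", "arguments": {"series": [[0.001,0,0.03,0,0,0,0.7],[0.001,0,0.06,0,0,0,0.7],[0.001,0,0.085,0,0,0,0.7],[0.001,0,0.105,0,0,0,0.7],[0.001,0,0.115,0,0,0,0.7],[0.001,0,0.115,0,0,0,0.7],[0.001,0,0.115,0,0,0,0.0],[0.001,0,0.115,0,0,0,0.0],[0.001,0,0.115,0,0,0,0.0],[0.001,0,0.115,0,0,0,0.0],[0.001,0,0.115,0,0,0,0.0]], "grip_force": 20}}

```text
time: 3.48
position: [446.2, 13.0, 26.4]
tcp_rot: [3.141, -0.0, 1.503]
wrist_force: [-1.3, -0.5, 5.4]
gripper_width: 39.7
```

```bash
python3 -c "
from h import *
to(POC['yellow'],36)"
```

```text
t 3.475 at [446.2  13.   26.4] [ 3.141 -0.     1.503] w 39.7 F [-1.3 -0.5  5.4]
shift [-0.0058  0.1882 -0.0094] turn [ 0.001 -0.    -0.002]
```

Call:
{"name": "play_rows", "arguments": {"series": [[0,0,-0.01,0,0,0,0],[0,0,-0.035,0,0,0,0],[0,0,-0.06,0,0,0,0],[0,0,-0.08,0,0,0,0],[0,0.015,-0.09,0,0,0,0],[-0.001,0.04,-0.09,0,0,0,0],[-0.002,0.07,-0.09,0,0,0,0],[-0.003,0.1,-0.09,0,0,0,0],[-0.004,0.13,-0.09,0,0,0,0],[-0.005,0.16,-0.08,0,0,0,0],[-0.006,0.18,-0.065,0,0,0,0],[-0.006,0.188,-0.05,0,0,0,0],[-0.006,0.188,-0.04,0,0,0,0],[-0.006,0.188,-0.035,0,0,0,0],[-0.006,0.188,-0.035,0,0,0,0]]}}

```text
time: 5.35
position: [632.7, -5.6, 61.5]
tcp_rot: [3.141, -0.0, 1.503]
wrist_force: [0.4, -0.0, -0.1]
gripper_width: 39.5
```

Run:
```python
from h import *
to(POC["yellow"],36.4)
p,_=vision.read_camera("scene");cv2.imwrite("pics/s2.png",cv2.resize(p[100:260,180:400,::-1],None,fx=3,fy=3))
```

```text
t 5.35 at [632.7  -5.6  61.5] [ 3.141 -0.     1.503] w 39.5 F [ 0.4 -0.  -0.1]
shift [0.0001 0.0009 0.0251] turn [ 0.    -0.    -0.002]
```

View pics/s2.png

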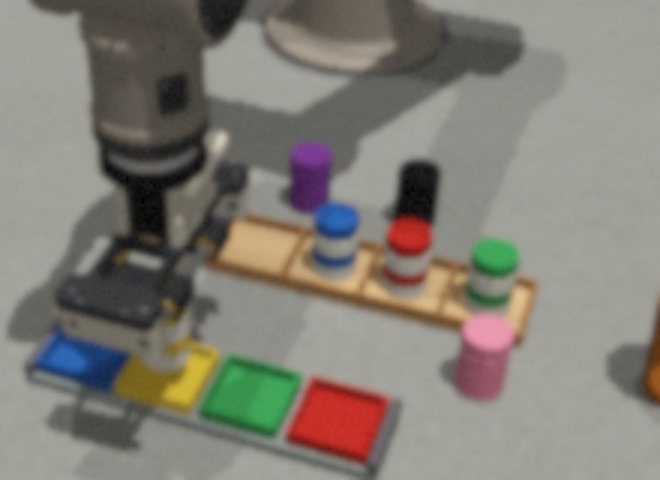

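The yellow jar is held over the yellow pocket (crop (170,360)) and is still in the fingers. I'll lower it gently.

Call:
{"name": "play_rows", "arguments": {"series": [[0,0.001,0.01,0,0,0,0],[0,0.001,0.017,0,0,0,0],[0,0.001,0.021,0,0,0,0],[0,0.001,0.0235,0,0,0,0],[0,0.001,0.0245,0,0,0,0],[0,0.001,0.0245,0,0,0,0],[0,0.001,0.0245,0,0,0,0]]}}

```text
time: 6.28
position: [634.3, -5.8, 37.7]
tcp_rot: [3.14, -0.0, 1.503]
wrist_force: [0.0, 0.0, -0.3]
gripper_width: 39.5
```

Call:
{"name": "play_rows", "arguments": {"series": [[0,0,0.0005,0,0,0,0],[0,0,0.001,0,0,0,0],[0,0,0.0015,0,0,0,0],[0,0,0.0015,0,0,0,0],[0,0,0.0015,0,0,0,0]]}}

```text
time: 6.9
position: [634.3, -5.8, 36.5]
tcp_rot: [3.14, -0.0, 1.503]
wrist_force: [-0.3, 0.1, 2.9]
gripper_width: 39.8
```

Call:
{"name": "play_rows", "arguments": {"series": [[0,0,0,0,0,0,0.7],[0,0,0,0,0,0,0.7],[0,0,0,0,0,0,0.7],[0,0,0,0,0,0,0.7],[0,0,-0.02,0,0,0,0.7],[0,0,-0.06,0,0,0,0.7],[0,0,-0.095,0,0,0,0.7],[0.03,-0.026,-0.095,0,0,0,0.7],[0.07,-0.06,-0.095,0,0,0,0.7],[0.11,-0.094,-0.095,0,0,0,0.7],[0.15,-0.128,-0.095,0,0,0,0.7],[0.19,-0.162,-0.095,0,0,0,0.7],[0.213,-0.181,-0.095,0,0,0,0.7],[0.222,-0.1886,-0.095,0,0,0,0.7],[0.222,-0.1886,-0.085,0,0,0,0.7],[0.222,-0.1886,-0.08,0,0,0,0.7],[0.222,-0.1886,-0.08,0,0,0,0.7]]}}

```text
time: 9.02
position: [461.4, 227.5, 115.3]
tcp_rot: [3.141, 0.001, 1.502]
wrist_force: [0.6, 0.0, -0.0]
gripper_width: 64.3
```

Run:
```python
from h import *
to(JAR["green"],26)
p,_=vision.read_camera("scene");cv2.imwrite("pics/s3.png",cv2.resize(p[100:260,180:400,::-1],None,fx=3,fy=3))
```

```text
t 9.025 at [461.4 227.5 115.3] [3.141e+00 1.000e-03 1.502e+00] w 64.3 F [ 0.6  0.  -0. ]
shift [ 0.0011 -0.0003  0.0893] turn [ 0.     0.001 -0.003]
```

View pics/s3.png

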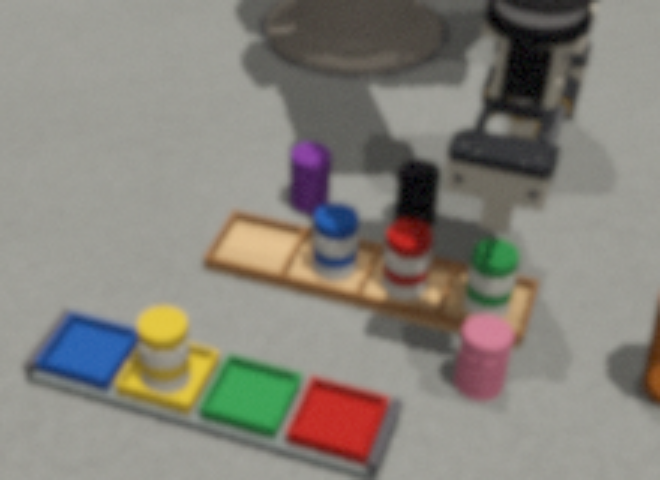

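Yellow stands upright in its pocket (crop (163,350)). The gripper is above green (crop (492,265)), and pink is about 87 mm from the green jar, clear of the fingers.

Call:
{"name": "play_rows", "arguments": {"series": [[0.001,0,0.03,0,0,0,0.7],[0.001,0,0.055,0,0,0,0.7],[0.001,0,0.077,0,0,0,0.7],[0.001,0,0.089,0,0,0,0.7],[0.001,0,0.089,0,0,0,0.7],[0.001,0,0.089,0,0,0,0.0],[0.001,0,0.089,0,0,0,0.0],[0.001,0,0.089,0,0,0,0.0],[0.001,0,0.089,0,0,0,0.0],[0.001,0,0.089,0,0,0,0.0]]}}

```text
time: 10.32
position: [461.9, 228.7, 27.3]
tcp_rot: [3.14, -0.0, 1.502]
wrist_force: [-0.5, -0.5, 6.1]
gripper_width: 39.8
```

```bash
python3 -c "
from h import *
to(POC['green'],36)"
```

```text
t 10.325 at [461.9 228.7  27.3] [ 3.14  -0.     1.502] w 39.8 F [-0.5 -0.5  6.1]
shift [-0.15    0.1867 -0.0084] turn [ 0.002 -0.    -0.003]
```

Call:
{"name": "play_rows", "arguments": {"series": [[0,0,-0.01,0,0,0,0],[0,0,-0.035,0,0,0,0],[0,0,-0.065,0,0,0,0],[0,0,-0.09,0,0,0,0],[-0.012,0.015,-0.1,0,0,0,0],[-0.035,0.044,-0.1,0,0,0,0],[-0.06,0.075,-0.1,0,0,0,0],[-0.085,0.106,-0.1,0,0,0,0],[-0.11,0.137,-0.1,0,0,0,0],[-0.133,0.166,-0.09,0,0,0,0],[-0.146,0.182,-0.07,0,0,0,0],[-0.15,0.187,-0.05,0,0,0,0],[-0.15,0.187,-0.04,0,0,0,0],[-0.15,0.187,-0.03,0,0,0,0],[-0.15,0.187,-0.02,0,0,0,0],[-0.15,0.187,-0.014,0,0,0,0],[-0.15,0.187,-0.012,0,0,0,0],[-0.15,0.187,-0.011,0,0,0,0],[-0.15,0.187,-0.011,0,0,0,0]]}}

```text
time: 12.7
position: [638.2, 66.2, 38.9]
tcp_rot: [3.139, -0.0, 1.502]
wrist_force: [0.8, 0.3, 0.5]
gripper_width: 39.6
```

```bash
python3 -c "
from h import *
to(POC['green'],37)"
```

```text
t 12.7 at [638.2  66.2  38.9] [ 3.139 -0.     1.502] w 39.6 F [0.8 0.3 0.5]
shift [ 0.     -0.0004  0.0019] turn [ 0.002 -0.    -0.003]
```

Call:
{"name": "play_rows", "arguments": {"series": [[0,0,0.0008,0,0,0,0],[0,0,0.0015,0,0,0,0],[0,0,0.002,0,0,0,0],[0,0,0.002,0,0,0,0],[0,0,0.002,0,0,0,0]]}}

```text
time: 13.32
position: [638.3, 66.1, 37.3]
tcp_rot: [3.139, -0.0, 1.502]
wrist_force: [-1.3, -0.7, 4.4]
gripper_width: 39.7
```

Call:
{"name": "play_rows", "arguments": {"series": [[0,0,0,0,0,0,0.7],[0,0,0,0,0,0,0.7],[0,0,0,0,0,0,0.7],[0,0,0,0,0,0,0.7],[0,0,-0.02,0,0,0,0.7],[0,0,-0.06,0,0,0,0.7],[0,0,-0.095,0,0,0,0.7],[0.001,-0.026,-0.095,0,0,0,0.7],[0.002,-0.06,-0.095,0,0,0,0.7],[0.003,-0.1,-0.095,0,0,0,0.7],[0.004,-0.14,-0.095,0,0,0,0.7],[0.005,-0.17,-0.095,0,0,0,0.7],[0.006,-0.188,-0.095,0,0,0,0.7],[0.006,-0.188,-0.085,0,0,0,0.7],[0.006,-0.188,-0.08,0,0,0,0.7],[0.006,-0.188,-0.08,0,0,0,0.7]]}}

```text
time: 15.32
position: [451.4, 85.0, 116.1]
tcp_rot: [3.14, 0.0, 1.501]
wrist_force: [0.3, -0.4, 1.0]
gripper_width: 64.1
```

Run:
```python
from h import *
to(JAR["blue"],26)
p,_=vision.read_camera("scene");cv2.imwrite("pics/s4.png",cv2.resize(p[100:260,180:400,::-1],None,fx=3,fy=3))
```

```text
t 15.325 at [451.4  85.  116.1] [3.14  0.    1.501] w 64.1 F [ 0.3 -0.4  1. ]
shift [-0.0002 -0.0003  0.0901] turn [ 0.002  0.    -0.004]
```

View pics/s4.png

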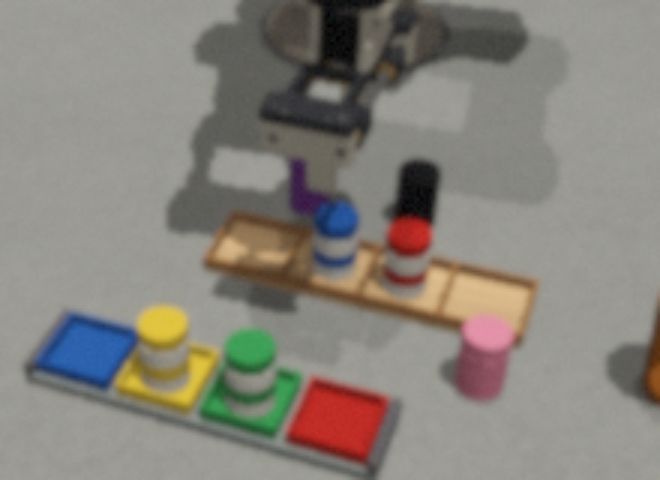

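Green now stands upright in its pocket (crop (250,375)), and the gripper is over blue (335,240).

Call:
{"name": "play_rows", "arguments": {"series": [[0,0,0.03,0,0,0,0.7],[0,0,0.055,0,0,0,0.7],[0,0,0.077,0,0,0,0.7],[0,0,0.09,0,0,0,0.7],[0,0,0.09,0,0,0,0.7],[0,0,0.09,0,0,0,0.0],[0,0,0.09,0,0,0,0.0],[0,0,0.09,0,0,0,0.0],[0,0,0.09,0,0,0,0.0],[0,0,0.09,0,0,0,0.0]]}}

```text
time: 16.62
position: [451.9, 85.0, 26.9]
tcp_rot: [3.139, -0.0, 1.501]
wrist_force: [-1.7, 0.6, 5.9]
gripper_width: 39.6
```

```bash
python3 -c "
from h import *
to(POC['blue'],36)"
```

```text
t 16.625 at [451.9  85.   26.9] [ 3.139 -0.     1.501] w 39.6 F [-1.7  0.6  5.9]
shift [-0.1498  0.1882 -0.0086] turn [ 0.003 -0.    -0.004]
```

Call:
{"name": "play_rows", "arguments": {"series": [[0,0,-0.01,0,0,0,0],[0,0,-0.035,0,0,0,0],[0,0,-0.065,0,0,0,0],[0,0,-0.09,0,0,0,0],[-0.012,0.015,-0.1,0,0,0,0],[-0.035,0.044,-0.1,0,0,0,0],[-0.06,0.075,-0.1,0,0,0,0],[-0.085,0.106,-0.1,0,0,0,0],[-0.11,0.137,-0.1,0,0,0,0],[-0.133,0.166,-0.1,0,0,0,0],[-0.146,0.182,-0.095,0,0,0,0],[-0.15,0.188,-0.075,0,0,0,0],[-0.15,0.188,-0.055,0,0,0,0],[-0.15,0.188,-0.035,0,0,0,0],[-0.15,0.188,-0.02,0,0,0,0],[-0.15,0.188,-0.014,0,0,0,0],[-0.15,0.188,-0.011,0,0,0,0],[-0.15,0.188,-0.01,0,0,0,0],[-0.15,0.188,-0.01,0,0,0,0]]}}

```text
time: 19.0
position: [629.3, -77.7, 37.9]
tcp_rot: [3.138, 0.0, 1.501]
wrist_force: [0.8, 0.0, -0.1]
gripper_width: 39.8
```

```bash
python3 -c "
from h import *
to(POC['blue'],37)"
```

```text
t 19.0 at [629.3 -77.7  37.9] [3.138 0.    1.501] w 39.8 F [ 0.8  0.  -0.1]
shift [ 0.0002 -0.0001  0.0009] turn [ 0.004  0.    -0.004]
```

Call:
{"name": "play_rows", "arguments": {"series": [[0,0,0.0006,0,0,0,0],[0,0,0.0012,0,0,0,0],[0,0,0.0015,0,0,0,0],[0,0,0.0015,0,0,0,0],[0,0,0.0015,0,0,0,0]]}}

```text
time: 19.62
position: [629.5, -77.8, 36.9]
tcp_rot: [3.137, 0.0, 1.501]
wrist_force: [-1.2, -0.2, 5.6]
gripper_width: 39.5
```

Call:
{"name": "play_rows", "arguments": {"series": [[0,0,0,0,0,0,0.7],[0,0,0,0,0,0,0.7],[0,0,0,0,0,0,0.7],[0,0,0,0,0,0,0.7],[0,0,-0.02,0,0,0,0.7],[0,0,-0.06,0,0,0,0.7],[0,0,-0.095,0.005,0,-0.004,0.7],[0.03,-0.026,-0.095,0.005,0,-0.004,0.7],[0.07,-0.06,-0.095,0.005,0,-0.004,0.7],[0.11,-0.094,-0.095,0.005,0,-0.004,0.7],[0.15,-0.128,-0.095,0.005,0,-0.004,0.7],[0.19,-0.162,-0.095,0.005,0,-0.004,0.7],[0.213,-0.181,-0.095,0.005,0,-0.004,0.7],[0.222,-0.189,-0.095,0.005,0,-0.004,0.7],[0.222,-0.189,-0.085,0.005,0,-0.004,0.7],[0.222,-0.189,-0.08,0.005,0,-0.004,0.7],[0.222,-0.189,-0.08,0.005,0,-0.004,0.7]]}}

```text
time: 21.75
position: [456.2, 155.9, 115.2]
tcp_rot: [-3.14, 0.001, 1.504]
wrist_force: [0.6, -0.4, -0.0]
gripper_width: 64.1
```

Run:
```python
from h import *
to(JAR["red"],26)
p,_=vision.read_camera("scene");cv2.imwrite("pics/s5.png",cv2.resize(p[100:260,180:400,::-1],None,fx=3,fy=3))
```

```text
t 21.75 at [456.2 155.9 115.2] [-3.140e+00  1.000e-03  1.504e+00] w 64.1 F [ 0.6 -0.4 -0. ]
shift [0.0007 0.0001 0.0892] turn [-0.002  0.001 -0.001]
```

View pics/s5.png

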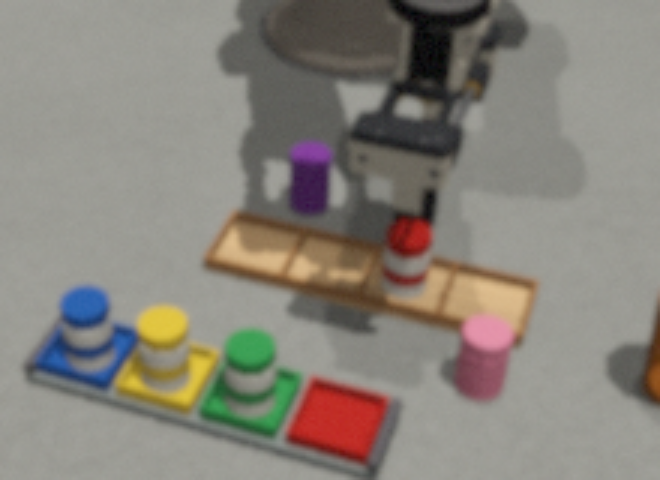

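Blue, yellow and green all stand upright in their pockets (crop (87,335), (163,350), (250,375)), and the gripper is over red (408,260).

Call:
{"name": "play_rows", "arguments": {"series": [[0.001,0,0.03,0,0,0,0.7],[0.001,0,0.055,0,0,0,0.7],[0.001,0,0.077,0,0,0,0.7],[0.001,0,0.089,0,0,0,0.7],[0.001,0,0.089,0,0,0,0.7],[0.001,0,0.089,0,0,0,0.0],[0.001,0,0.089,0,0,0,0.0],[0.001,0,0.089,0,0,0,0.0],[0.001,0,0.089,0,0,0,0.0],[0.001,0,0.089,0,0,0,0.0]]}}

```text
time: 23.05
position: [456.6, 157.1, 27.1]
tcp_rot: [-3.141, 0.0, 1.504]
wrist_force: [-1.1, -1.8, 5.4]
gripper_width: 39.5
```

```bash
python3 -c "
from h import *
to(POC['red'],36)"
```

```text
t 23.05 at [456.6 157.1  27.1] [-3.141  0.     1.504] w 39.5 F [-1.1 -1.8  5.4]
shift [-0.0066  0.1863 -0.009 ] turn [-0.     0.    -0.001]
```

Call:
{"name": "play_rows", "arguments": {"series": [[0,0,-0.01,0,0,0,0],[0,0,-0.035,0,0,0,0],[0,0,-0.065,0,0,0,0],[0,0,-0.09,0,0,0,0],[0,0.015,-0.1,0,0,0,0],[-0.001,0.044,-0.1,0,0,0,0],[-0.002,0.075,-0.1,0,0,0,0],[-0.003,0.106,-0.1,0,0,0,0],[-0.004,0.137,-0.1,0,0,0,0],[-0.005,0.165,-0.1,0,0,0,0],[-0.006,0.181,-0.095,0,0,0,0],[-0.0065,0.186,-0.075,0,0,0,0],[-0.0065,0.186,-0.055,0,0,0,0],[-0.0065,0.186,-0.035,0,0,0,0],[-0.0065,0.186,-0.02,0,0,0,0],[-0.0065,0.186,-0.014,0,0,0,0],[-0.0065,0.186,-0.011,0,0,0,0],[-0.0065,0.186,-0.01,0,0,0,0],[-0.0065,0.186,-0.01,0,0,0,0]]}}

```text
time: 25.42
position: [642.1, 138.2, 37.6]
tcp_rot: [3.141, 0.0, 1.504]
wrist_force: [0.5, -0.7, -1.0]
gripper_width: 39.8
```

```bash
python3 -c "
from h import *
to(POC['red'],37)"
```

```text
t 25.425 at [642.1 138.2  37.6] [3.141 0.    1.504] w 39.8 F [ 0.5 -0.7 -1. ]
shift [-0.0001  0.      0.0006] turn [ 0.001  0.    -0.001]
```

Call:
{"name": "play_rows", "arguments": {"series": [[0,0,0.0006,0,0,0,0],[0,0,0.0012,0,0,0,0],[0,0,0.0015,0,0,0,0],[0,0,0.0015,0,0,0,0],[0,0,0.0015,0,0,0,0]]}}

```text
time: 26.05
position: [642.4, 138.3, 37.1]
tcp_rot: [3.14, -0.0, 1.504]
wrist_force: [-1.7, -0.9, 5.1]
gripper_width: 39.9
```

Call:
{"name": "play_rows", "arguments": {"series": [[0,0,0,0,0,0,0.7],[0,0,0,0,0,0,0.7],[0,0,0,0,0,0,0.7],[0,0,0,0,0,0,0.7],[0,0,-0.02,0,0,0,0.7],[0,0,-0.06,0,0,0,0.7],[0,0,-0.1,0,0,0,0.7],[0,0,-0.14,0,0,0,0.7],[-0.01,-0.04,-0.16,0,0,0,0.7],[-0.02,-0.08,-0.16,0,0,0,0.7],[-0.03,-0.12,-0.16,0,0,0,0.7],[-0.04,-0.16,-0.16,0,0,0,0.7],[-0.05,-0.2,-0.16,0,0,0,0.7],[-0.05,-0.22,-0.16,0,0,0,0.7],[-0.05,-0.22,-0.16,0,0,0,0.7],[-0.05,-0.22,-0.16,0,0,0,0.7]]}}

```text
time: 28.05
position: [420.4, 103.1, 197.0]
tcp_rot: [3.139, -0.0, 1.504]
wrist_force: [0.5, -0.4, -0.8]
gripper_width: 63.8
```

Run:
```python
from h import *
for n in("top","scene"):
    print(n);[print(*b) for b in blobs(n,66,90,76)]
    p,_=vision.read_camera(n);cv2.imwrite(f"pics/f_{n}.png",p[:,:,::-1])
print(POC)
```

```text
top
red [642.9 135.4] 117 (204, 139) 76.3
yellow [634.7  -5.9] 119 (248, 141) 75.6
green [639.2  66.7] 117 (225, 140) 77.1
blue [630.6 -74.2] 117 (269, 142) 75.9
scene
red [647.  136.2] 201 (292, 224) 75.4
yellow [639.1  -4.7] 172 (234, 209) 75.4
green [643.6  68. ] 153 (263, 217) 75.5
blue [635.2 -71.9] 153 (208, 202) 75.0
{'red': (642.1, 138.1), 'green': (637.8, 66.2), 'yellow': (633.6, -5.6), 'blue': (629.3, -77.5)}
```

View pics/f_top.png

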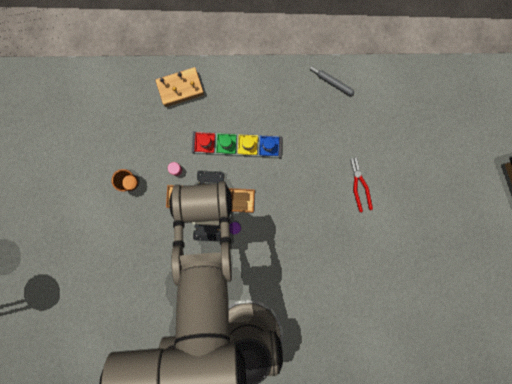

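View pics/f_scene.png

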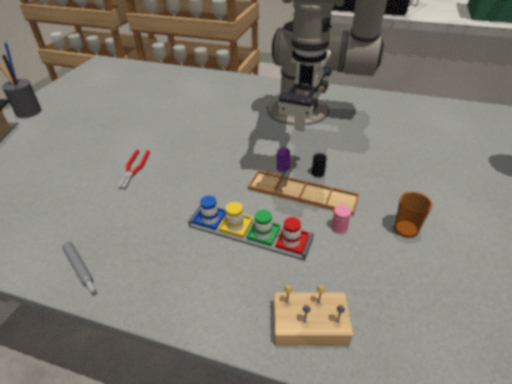

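All four jars stand in their own colours (scene: blue (208,210), yellow (234,217), green (263,224), red (292,232)). The lids are 75–77 mm high, so the jars are seated. The tumbler, pliers and lookalikes have not moved.

```bash
python3 -c "
from station import hand_in
print(hand_in())"
```

```text
the job is handed in; nothing more can be done
None
```

I moved the four jars one at a time from the tray to the rack in the order asked: yellow, green, blue, red. Each was lowered until the wrist force showed light contact (3 to 6 N), then released. The arm then withdrew, and I handed the job in at about 28 s of the 104 s allowed.

**Seating:** in the last pictures every jar stands upright in the pocket of its own colour. The lids measure 75–77 mm above the table, which matches a jar seated at 76 mm.

**Position:** in the top view the jar centres are within about 3.5 mm of the estimated pocket centres. The scene camera put them 5 to 8 mm off. I put most of that down to it seeing the lid sides, since it read 4 to 6 mm off the top view on the lids before the move as well. The jars have about 9 mm of clearance on each side in the pockets.

**Other objects:** the tumbler, the pliers and the black, purple and pink lookalikes look unmoved in the pictures. I did not measure their positions.

No check failed. The only disagreement was the offset between the two cameras.

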